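Put the check weights away in their case

TASK

Put the large and the small steel check weight, which stand on the near part of the table to the left of the blue case, away in that divided case: one in each of its two empty cells, either weight in either cell, standing upright on the cell floor. Set them down, do not drop them, and leave the weight already in the case, the date stamp and the tape roll where they are. (The weight far back between the two scales stays there too.)

Things in the scene. Friction and masses are not known exactly. Their poses are not given: they have to be found in the camera images.
- large_weight: Large steel check weight, grey, round and standing upright: 38 mm in diameter, 61 mm tall, about 500 g; the straight body fills the lower 36 mm, above it a neck and a round knob. To the fingers it is a plain cylinder of full diameter over its whole height: grip across it from any side. Origin: centre of its underside, z up. It stands on the table, left of the case, nearer than the lid stacks (the grey weight far back by the scales is scenery).
- small_weight: Small steel check weight, grey, round and standing upright: 30 mm in diameter, 49 mm tall, about 256 g; the straight body fills the lower 29 mm, above it a neck and a round knob. To the fingers it is a plain cylinder of full diameter over its whole height: grip across it from any side. Origin: centre of its underside, z up. It stands on the table, left of the case, nearer than the lid stacks (the grey weight far back by the scales is scenery).
- weight_case: Blue open plastic case with three square cells in a row, 70 x 200 mm over the walls and 18 mm high, fixed to the table, at any yaw. Outer walls and the two dividers are 5 mm thick, the floor 5 mm, dark liners in the cells; a 36 mm wide flat lug sticks out 11 mm at each end. Origin: centre of its underside; y runs along the row of cells (65 mm from cell centre to cell centre), x across it, z up. The end cell on the +y side already holds a weight.
- cell_a (a point): Centre of the floor of an empty cell of the weight case, the one at the -y end of the row: 60 x 60 mm inside, floor 5 mm above the table, walls rising 13 mm above the floor. Axes as those of the case.
- cell_b (a point): Centre of the floor of an empty cell of the weight case, the middle one: 60 x 60 mm inside, floor 5 mm above the table, walls rising 13 mm above the floor. Axes as those of the case.
- stored_weight: A third weight, same as the large one (38 mm in diameter, 61 mm tall), already standing in the end cell of the case, loose; to be left there. Origin: centre of its underside.
- date_stamp: Bystander: date stamp with a round wooden knob (32 mm) on a black foot, 50 x 56 mm, 86 mm tall, light and loose on the table near the weights. Origin: centre of its underside.
- tape_roll: Bystander: white roll of label tape with an orange core, lying flat, 68 mm across, 24 mm high, loose on the table near the weights. Origin: centre of its underside.

How it is judged (in metres and radians):
At the end, for the whole second after the job is handed in: The large and the small weight stand one each in the two empty cells, each within 22 mm of its cell's centre, its underside on the cell floor (within 6 mm) and upright within 10 degrees, released and at rest; the stored weight still stands upright in its own cell (((horizontal distance between large_weight and cell_a below 0.022 m and z of large_weight in the frame of cell_a between -0.004 and 0.006 m and angle between each of large_weight, small_weight's own z axis and vertical below 0.17 rad and horizontal distance between small_weight and cell_b below 0.022 m and z of small_weight in the frame of cell_b between -0.004 and 0.006 m) or (horizontal distance between large_weight and cell_b below 0.022 m and z of large_weight in the frame of cell_b between -0.004 and 0.006 m and angle between each of large_weight, small_weight's own z axis and vertical below 0.17 rad and horizontal distance between small_weight and cell_a below 0.022 m and z of small_weight in the frame of cell_a between -0.004 and 0.006 m)) and linear speed of each of large_weight, small_weight, stored_weight below 0.02 m/s and horizontal distance between stored_weight and weight_case between 0.045 and 0.09 m and angle between stored_weight's own z axis and vertical below 0.17 rad); the robot touches nothing.
It fails at once if a check weight is dropped (it falls free of the gripper faster than 0.7 m/s, about 25 mm) ((linear speed of large_weight above 0.7 m/s and contact force between large_weight and the fingers below 0.05 N) or (linear speed of small_weight above 0.7 m/s and contact force between small_weight and the fingers below 0.05 N)).
It fails at once if the weight that is already in the case is moved by more than 35 mm or tipped over (distance of stored_weight from where it was at the start of the episode above 0.035 m or angle between stored_weight's own z axis and vertical above 0.6 rad).
It fails at once if the date stamp or the tape roll is moved by more than 40 mm (distance of any of date_stamp, tape_roll from where it was at the start of the episode above 0.04 m).
It also fails if it takes over 64 s, if anything falls off the work surface, if the arm or the gripper's body presses on something with over 40 N, if the wrist force passes 120 N, or if a joint passes its speed limit or range.

ROBOT

A 6-joint arm with a two-finger parallel gripper is mounted at the origin on the work surface; the furniture and walls round the work are solid. World frame = base frame: x ahead of the robot, y to its left, z up, the work surface at z = 0. Lengths are in mm, angles in rad, forces in N, time in s.
With the tool pointing down it reaches from about 300 to 850 mm from the base axis. Payload 4.2 kg.
Tool frame: the origin (TCP) lies between the finger pads; the fingertips stand 14 mm ahead of it and the grasp point (between the pads) lies 5 mm behind it; z points along the fingers, y is the line along which they close (so a half turn about z gives the same grasp; the last joint's range is limited). The gripper opens to 91 mm and grips with 3 to 60 N. Pads are 32 mm wide; open, the fingers measure 118 mm over their backs; the gripper's body (76 mm by 178 mm) begins 60 mm behind the grasp point.
Start: joints at [-1.278, 0.32, 1.565, -0, 1.257, -0.02], TCP at [176.944, -547.113, 227.976] pointing down, gripper open.
Joint ranges: [-3.11, 3.11], [-0.84, 2.01], [0.21, 2.61], [-1.34, 4.49], [0.05, 2.63], [-2.56, 2.56]. Speed limits (rad/s): [2.57, 2.57, 3.14, 3.14, 3.14, 3.14].

INTERFACE

Orientations are given as [roll, pitch, yaw] about the fixed x, y, z axes, in that order (R = Rz(yaw) Ry(pitch) Rx(roll)).
In Python, from rig import bot, viewer gives the robot as it stands.
- The arm moves only by the tool jog_arm, never from a script. Its argument "increments" is a list of rows, each a list of 5 numbers: the shift along the tool's x, y, z in mm, then the turn about the tool's z in degrees, then the finger opening in mm, from 0 to 91.2. A call has 1 to 20 rows; each row shifts and turns the commanded pose from where the row before left it, along the tool's axes as they then stand; what a row does not reach is not made up. A row lasts 1/8 s, in which the tool goes at most 62.5 mm and 10.7 degrees, less where a joint would pass 70% of its speed; a pose out of reach is approached as far as the arm can. A call is refused whole if a number of a shift passes 62.5 or a number of a turn 10.7, either way. A call with a gripper value outside its range is refused whole. The fingers move at their own pace and stop on an object; the grip force is fixed at half the most. Time passes only in rows, so rows that do not move let the fingers close. It gives the time, the measured TCP pose, the force, the opening and the grip force at its end, in the units of the state.
- bot.get_obs(): the state, without advancing time (a new reading comes with each control period).
- viewer.read_camera(name): name is "scene" or "top"; returns a dict with "image" (384x512x3 uint8, blue, green, red), "depth" (384x512 float32, mm along the optical axis (not along the pixel's ray), 0 where there is no reading), "fovy" (degrees; the focal length in pixels is half the picture's height over the tangent of half this angle, whatever the lens; pixels are square), "cx", "cy" (the principal point, pixels), "k1" (the pictures are not rectified: a ray, as slopes to the right and down, at radius r is drawn at 1 + k1 r^2 times it, then the intrinsics apply), "rvec" (rotation vector, rad) and "tvec" (3), from world to camera coordinates, as OpenCV has them. Camera axes: x right, y down, z forward; pixel columns grow to the right and rows downward; lengths in mm; the calibration is good to about 2 mm. A picture is of the moment at which its call begins.
- bot.job_done(): hands the job in; it is judged then, once.
The state is a dict: "clock": time; "qpos": joint angles; "joint_velocities": joint speeds; "effort": joint torques, N m; "tcp_pos": TCP position; "ee_rot": TCP orientation; "contact_force": force on the tool from outside, world axes, zero at the start; "torque": the same for the moment, N m; "width": opening from 0.0 (shut) to 1.0 (fully open); "grip_force": force on a finger pad.
Only numpy, scipy, OpenCV 4.12 (cv2) and the standard library are available. Lean on these libraries where they do the work, as an engineer would, in place of code of your own. Each camera call takes 0.05 s, during which the arm holds its last target. There are 200 camera calls.

## Working session

There is one attempt and no reset: what is moved stays moved. The work goes in short steps, Python scripts to look and compute and a tool call to move; the robot and the scene stay as the last step left them, time stands still between calls to the robot, and variables do not carry over. Pictures are saved under pics/ and viewed, at most 10 in all, crops included, and the job is handed in when it is done.

Besides the shell and the picture viewer there is one more tool, called after "Call:" by a JSON object that holds its "fn" and its "kwargs", one argument or row to a line. jog_arm: Moves the arm, as the interface text tells. Its arguments: {"type":"object","properties":{"increments":{"type":"array","items":{"type":"array","items":{"type":"number"}}}},"required":["increments"]}

```bash
mkdir -p pics; cat > h.py <<'E'
import numpy as np, cv2
from rig import bot, viewer
def cam(n):
    c=viewer.read_camera(n); c={k:(np.array(v) if k in('image','depth','rvec','tvec') else v) for k,v in c.items()}
    h=c['image'].shape[0]; c['f']=h/2/np.tan(np.radians(c['fovy'])/2)
    c['R']=cv2.Rodrigues(np.array(c['rvec'],float).reshape(3))[0]; c['t']=np.array(c['tvec'],float).reshape(3)
    c['K']=np.array([[c['f'],0,c['cx']],[0,c['f'],c['cy']],[0,0,1]]); return c
def rays(c,uv):
    p=cv2.undistortPoints(np.array(uv,float).reshape(-1,1,2),c['K'],np.array([c['k1'],0,0,0,0.])).reshape(-1,2)
    return np.c_[p,np.ones(len(p))]
def plane(c,uv,z):
    d=rays(c,uv)@c['R']; o=-c['R'].T@c['t']; return o+d*((z-o[2])/d[:,2])[:,None]
def cloud(c):
    h,w=c['depth'].shape; u,v=np.meshgrid(np.arange(w),np.arange(h)); r=rays(c,np.c_[u.ravel(),v.ravel()])
    return ((r*c['depth'].reshape(-1,1)-c['t'])@c['R']).reshape(h,w,3)
E
python3 - <<'E'
from h import *
o=bot.get_obs(); print(o['clock'],o['tcp_pos'],o['ee_rot'],o['width'])
for n in('top','scene'):
    c=cam(n); cv2.imwrite(f'pics/{n}0.png',c['image']); print(n,c['f'],c['k1'],-c['R'].T@c['t'],c['R'][2],(c['depth']>0).mean())
E
```

```text
0.0 [ 176.78986305 -546.64521732  227.12150406] [-3.13985573e+00 -2.47979676e-05  3.12793495e-01] 0.997471057861149
top 389.44062442006754 -0.027196356090690276 [304.19719668  24.02150182 998.66502164] [ 2.34408887e-01  3.45796103e-05 -9.72138093e-01] 0.99591064453125
scene 482.7944428815081 -0.07427902638285265 [ 60.7810491  805.14090218 685.39933876] [ 0.41132839 -0.68941653 -0.59624979] 0.9962259928385416
```

View pics/top0.png

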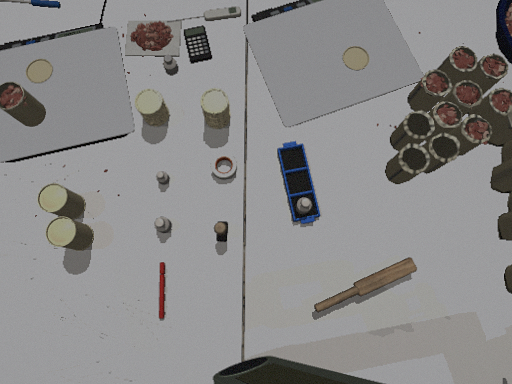

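View pics/scene0.png

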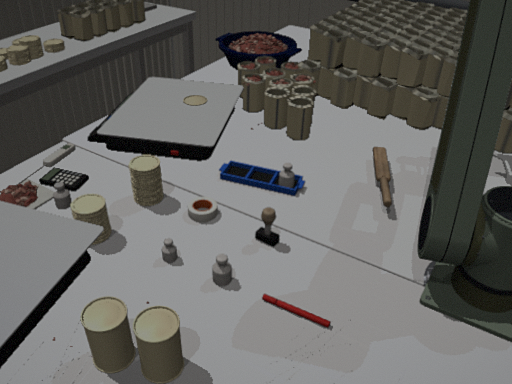

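The top view shows the small weight near (162,177), the large one at (162,225), the stamp at (222,231) and the tape at (224,166). The blue case runs from (290,145) to (306,218), with the stored weight at (305,205). The scene view agrees with this.

```bash
cat > m.py <<'E'
from h import *
from scipy.optimize import least_squares
def circ(P,r):
    f=least_squares(lambda c:np.hypot(*(P-c).T)-r,P.mean(0),loss='soft_l1',f_scale=1.); return f.x,np.abs(f.fun).mean()
def meas():
    C={n:cam(n) for n in('top','scene')}; X={n:cloud(C[n]) for n in C}
    t=C['top']
    for nm,uv,r,bz,R in(('small',(162,177),15,(5,27),35),('large',(162,225),19,(5,33),35),('stored',(305,205),19,(22,34),32),('stamp',(222,231),16,(50,84),40),('tape',(224,166),34,(4,22),50)):
        g=plane(t,[uv],30)[0,:2]
        for n in X:
            P=X[n].reshape(-1,3); P=P[np.hypot(*(P[:,:2]-g).T)<R]; Q=P[(P[:,2]>bz[0])&(P[:,2]<bz[1])]
            T=P[P[:,2]>P[:,2].max()-8]
            print(nm,n,len(Q),'fit',*[np.round(q,1) for q in circ(Q[:,:2],r)] if len(Q)>4 else [],'top',T.mean(0).round(1),P[:,2].max().round(1))
    for n in C:
        hsv=cv2.cvtColor(C[n]['image'],cv2.COLOR_BGR2HSV)
        m=(cv2.inRange(hsv,(100,120,50),(130,255,255))>0)
        P=X[n]; g=plane(t,[(299,182)],18)[0]
        m&=np.hypot(P[...,0]-g[0],P[...,1]-g[1])<150
        m=cv2.morphologyEx(m.astype(np.uint8),cv2.MORPH_CLOSE,np.ones((3,3)))
        v,u=np.nonzero(m); p=plane(C[n],np.c_[u,v],18)[:,:2]
        (c,s,a)=cv2.minAreaRect(p.astype(np.float32)); b=P[m>0]; b=b[(b[:,2]>13)&(b[:,2]<22)]
        rect2=cv2.minAreaRect(b[:,:2].astype(np.float32))
        print('case',n,np.round(c,1),np.round(s,1),a,'| depth rim',len(b),rect2)
    return C,X
if __name__=='__main__': meas()
E
python3 m.py
```

```text
small top 41 fit [575.8 261.5] 0.8 top [575.5 261.   48.8] 52.9
small scene 121 fit [574.3 261.8] 1.3 top [572.1 263.8  49.2] 52.8
large top 48 fit [451.3 252.9] 0.9 top [450.9 252.2  62.2] 68.1
large scene 197 fit [449.7 252.9] 0.9 top [447.9 256.   62.1] 66.0
stored top 15 fit [ 502.5 -104.8] 1.3 top [ 501.8 -104.5   65.4] 69.5
stored scene 61 fit [ 499.7 -103.3] 1.2 top [497.7 -99.6  64.4] 68.0
stamp top 78 fit [438.1 104.2] 3.2 top [436.3 102.3  84.7] 89.6
stamp scene 164 fit [435.8 101.7] 2.0 top [432.6 107.9  84. ] 87.9
tape top 114 fit [599.3  96.2] 7.3 top [608.6 101.4  25.4] 29.8
tape scene 297 fit [606.  104.5] 5.1 top [604.8 106.1  24.6] 28.0
case top [567.2 -93.7] [219.7  69.5] 11.691468238830566 | depth rim 554 ((567.3323364257812, -94.02322387695312), (218.813232421875, 70.08757781982422), 11.559494972229004)
case scene [563.7 -82.2] [218.6  88.1] 11.39099407196045 | depth rim 503 ((566.109619140625, -90.79421997070312), (218.3624725341797, 74.28260803222656), 10.909466743469238)
```

Call:
{"fn": "jog_arm", "kwargs": {
  "increments": [
    [0, 0, 0, 6.4, 91],
    [40, -20, 0, 0, 91],
    [40, -20, 0, 0, 91],
    [40, -20, 0, 0, 91],
    [40, -20, 0, 0, 91],
    [40, -20, 0, 0, 91],
    [40, -20, 0, 0, 91],
    [14, -44, 0, 0, 91],
    [14, -44, 0, 0, 91],
    [14, -44, 0, 0, 91],
    [14, -44, 0, 0, 91],
    [14, -44, 0, 0, 91],
    [14, -44, 0, 0, 91],
    [14, -44, 0, 0, 91],
    [14, -44, 0, 0, 91],
    [14, -44, 0, 0, 91],
    [14, -44, 0, 0, 91],
    [14, -44, 0, 0, 91],
    [14, -44, 0, 0, 91],
    [0, 0, 0, 0, 91]
  ]
}}

```text
clock: 2.7
tcp_pos: [447.4, 171.7, 227.6]
ee_rot: [-3.141, 0.0, 0.205]
contact_force: [0.1, 0.2, 0.6]
width: 0.999
grip_force: 0.0
```

Call:
{"fn": "jog_arm", "kwargs": {
  "increments": [
    [10, -40, 0, 0, 91],
    [10, -39, 0, 0, 91],
    [0, 0, 40, 0, 91],
    [0, 0, 40, 0, 91],
    [0, 0, 30, 0, 91],
    [0, 0, 0, 0, 91],
    [0, 0, 0, 0, 91]
  ]
}}

```text
clock: 3.58
tcp_pos: [452.0, 250.6, 119.1]
ee_rot: [-3.141, -0.002, 0.201]
contact_force: [0.7, -0.2, 0.2]
width: 1.001
grip_force: 0.0
```

```bash
cat > to.py <<'E'
import sys
from h import *
o=bot.get_obs(); p=np.array(o['tcp_pos']); y=o['ee_rot'][2]; t=np.array([float(a) for a in sys.argv[1:4]])
d=t-p; c,s=np.cos(y),np.sin(y); print(p.round(1),np.round(o['ee_rot'],3),'tool shift',np.round([c*d[0]+s*d[1],s*d[0]-c*d[1],-d[2]],1),'t',o['clock'])
E
python3 to.py 450.5 252.9 38
```

```text
[452.  250.6 119.1] [-3.141e+00 -2.000e-03  2.010e-01] tool shift [-1.  -2.6 81.1] t 3.575
```

Call:
{"fn": "jog_arm", "kwargs": {
  "increments": [
    [-1, -2.5, 25, 0, 91],
    [0, 0, 25, 0, 91],
    [0, 0, 20, 0, 91],
    [0, 0, 10, 0, 91],
    [0, 0, 0, 0, 91],
    [0, 0, 0, 0, 60],
    [0, 0, 0, 0, 45],
    [0, 0, 0, 0, 30],
    [0, 0, 0, 0, 30],
    [0, 0, 0, 0, 30],
    [0, 0, 0, 0, 30],
    [0, 0, 0, 0, 30]
  ]
}}

```text
clock: 5.08
tcp_pos: [449.7, 253.1, 37.9]
ee_rot: [-3.141, -0.0, 0.201]
contact_force: [-0.5, 2.3, 0.4]
width: 0.414
grip_force: 30.0
```

Call:
{"fn": "jog_arm", "kwargs": {
  "increments": [
    [0, 0, -10, 0, 30],
    [0, 0, -25, 0, 30],
    [0, 0, -35, 0, 30],
    [0, 0, -30, 0, 30],
    [0, 0, 0, 0, 30],
    [0, 0, 0, 0, 30]
  ]
}}

```text
clock: 5.82
tcp_pos: [448.4, 252.2, 136.5]
ee_rot: [3.14, 0.003, 0.201]
contact_force: [-0.2, 0.2, -6.1]
width: 0.41
grip_force: 30.0
```

```bash
python3 to.py 630.7 -80.1 45; python3 -c "
from h import *
print(bot.get_obs()['contact_force'],bot.get_obs()['width'])"
```

```text
[448.4 252.2 136.5] [3.14e+00 3.00e-03 2.01e-01] tool shift [112.2 362.1  91.5] t 5.825
[-0.22541552  0.21019588 -6.05526894] 0.41009969268120094
```

Lifted (about 6 N of load). Next I carry it over the end cell.

Call:
{"fn": "jog_arm", "kwargs": {
  "increments": [
    [5, 15, 0, 0, 30],
    [10, 30, 0, 0, 30],
    [11, 36, 0, 0, 30],
    [11, 36, 0, 0, 30],
    [11, 36, 0, 0, 30],
    [11, 36, 0, 0, 30],
    [11, 36, 0, 0, 30],
    [11, 36, 0, 0, 30],
    [11, 36, 0, 0, 30],
    [10, 35, 0, 0, 30],
    [7, 20, 0, 0, 30],
    [3, 10, 0, 0, 30],
    [0, 0, 25, 0, 30],
    [0, 0, 25, 0, 30],
    [0, 0, 0, 0, 30],
    [0, 0, 0, 0, 30]
  ]
}}

```text
clock: 7.82
tcp_pos: [632.2, -78.9, 88.8]
ee_rot: [3.141, -0.001, 0.202]
contact_force: [0.7, 0.5, -5.6]
width: 0.407
grip_force: 30.0
```

```bash
python3 to.py 630.7 -80.1 43; python3 - <<'E'
from h import *
a=cam('top')['image'][120:240,150:350]; b=cam('scene')['image'][140:290,140:340]
cv2.imwrite('pics/p1.png',np.vstack([cv2.resize(a,(600,300),interpolation=3),cv2.resize(b[20:120],(600,300),interpolation=3)]))
E
```

```text
[632.2 -78.9  88.8] [ 3.141e+00 -1.000e-03  2.020e-01] tool shift [-1.7  0.8 45.8] t 7.825
```

View pics/p1.png

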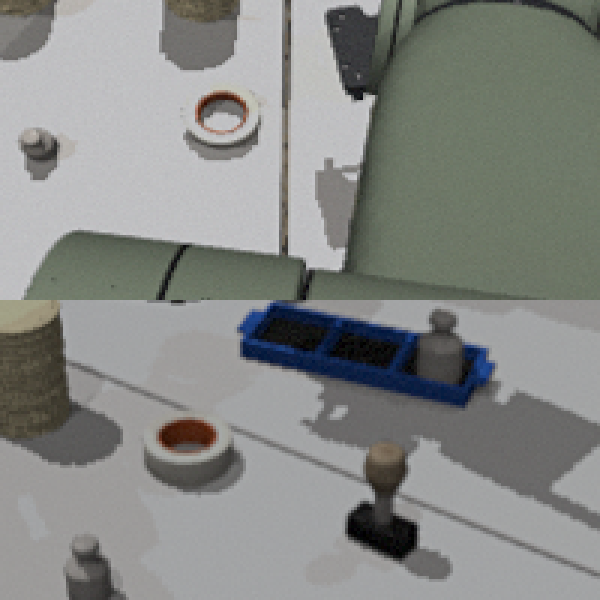

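The top view is covered by the arm. In the scene crop the case is clear, with the weight held just above the crop over the left (far) cell. Pose feedback is enough to lower it.

Call:
{"fn": "jog_arm", "kwargs": {
  "increments": [
    [-1.5, 1, 12, 0, 30],
    [0, 0, 12, 0, 30],
    [0, 0, 10, 0, 30],
    [0, 0, 6, 0, 30],
    [0, 0, 2, 0, 30],
    [0, 0, 1.5, 0, 30],
    [0, 0, 1, 0, 30],
    [0, 0, 0, 0, 30],
    [0, 0, 0, 0, 30]
  ]
}}

```text
clock: 9.05
tcp_pos: [630.5, -80.7, 43.7]
ee_rot: [3.141, -0.0, 0.201]
contact_force: [-0.2, 0.0, -5.5]
width: 0.413
grip_force: 30.0
```

Call:
{"fn": "jog_arm", "kwargs": {
  "increments": [
    [0, 0, 1, 0, 30],
    [0, 0, 0.5, 0, 30],
    [0, 0, 0, 0, 30],
    [0, 0, 0, 0, 30]
  ]
}}

```text
clock: 9.55
tcp_pos: [630.4, -80.6, 42.0]
ee_rot: [3.141, -0.0, 0.201]
contact_force: [-0.7, 0.4, -5.1]
width: 0.411
grip_force: 30.0
```

Call:
{"fn": "jog_arm", "kwargs": {
  "increments": [
    [0, 0, 1, 0, 30],
    [0, 0, 0, 0, 30],
    [0, 0, 0, 0, 30]
  ]
}}

```text
clock: 9.93
tcp_pos: [630.5, -80.6, 41.9]
ee_rot: [3.141, -0.001, 0.201]
contact_force: [-3.0, -0.0, 5.3]
width: 0.413
grip_force: 30.0
```

Contact: the load went from -5 to +5 N. I release and rise.

Call:
{"fn": "jog_arm", "kwargs": {
  "increments": [
    [0, 0, 0, 0, 45],
    [0, 0, 0, 0, 55],
    [0, 0, 0, 0, 65],
    [0, 0, 0, 0, 70],
    [0, 0, 0, 0, 70],
    [0, 0, -15, 0, 70],
    [0, 0, -30, 0, 80],
    [0, 0, -40, 0, 91],
    [0, 0, -20, 0, 91],
    [0, 0, 0, 0, 91]
  ]
}}

```text
clock: 11.18
tcp_pos: [631.8, -80.8, 148.9]
ee_rot: [3.14, -0.005, 0.201]
contact_force: [0.1, 0.1, 0.7]
width: 0.999
grip_force: 0.0
```

```bash
python3 to.py 575 261.6 36; python3 - <<'E'
from h import *
b=cam('scene')['image'][100:290,140:340]
cv2.imwrite('pics/p2.png',cv2.resize(b,(600,570),interpolation=3))
E
```

```text
[631.8 -80.8 148.9] [ 3.14  -0.005  0.201] tool shift [  12.8 -346.9  112.9] t 11.175
```

View pics/p2.png

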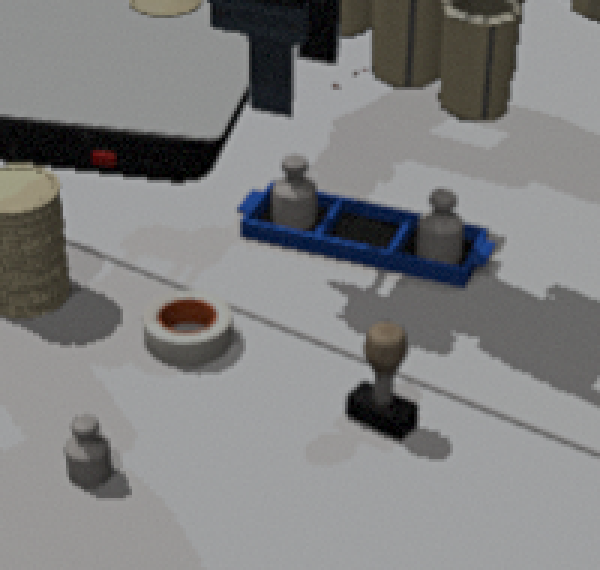

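The scene view shows the large weight upright in the far cell at (295,200). The stored weight, stamp and tape have not moved. The small weight is next.

Call:
{"fn": "jog_arm", "kwargs": {
  "increments": [
    [-10, -27, 0, 0, 91],
    [0, -40, 0, 0, 91],
    [0, -40, 0, 0, 91],
    [0, -40, 0, 0, 91],
    [0, -40, 0, 0, 91],
    [0, -40, 0, 0, 91],
    [0, -40, 0, 0, 91],
    [3, -35, 0, 0, 91],
    [10, -30, 0, 0, 91],
    [10, -15, 0, 0, 91],
    [0, 0, 25, 0, 91],
    [0, 0, 15, 0, 91],
    [0, 0, 0, 0, 91],
    [0, 0, 0, 0, 91]
  ]
}}

```text
clock: 12.98
tcp_pos: [574.4, 261.7, 106.4]
ee_rot: [3.142, -0.001, 0.2]
contact_force: [0.7, -0.0, 0.1]
width: 0.998
grip_force: 0.0
```

```bash
python3 to.py 575 261.6 35
```

```text
[574.4 261.7 106.4] [ 3.142e+00 -1.000e-03  2.000e-01] tool shift [ 0.6  0.2 71.4] t 12.975
```

Call:
{"fn": "jog_arm", "kwargs": {
  "increments": [
    [0.5, 0, 25, 0, 91],
    [0, 0, 25, 0, 91],
    [0, 0, 15, 0, 91],
    [0, 0, 6, 0, 91],
    [0, 0, 0, 0, 91],
    [0, 0, 0, 0, 60],
    [0, 0, 0, 0, 45],
    [0, 0, 0, 0, 30],
    [0, 0, 0, 0, 22],
    [0, 0, 0, 0, 22],
    [0, 0, 0, 0, 22],
    [0, 0, 0, 0, 22],
    [0, 0, 0, 0, 22]
  ]
}}

```text
clock: 14.6
tcp_pos: [574.3, 262.1, 34.9]
ee_rot: [3.142, -0.0, 0.201]
contact_force: [-0.2, -0.0, 0.7]
width: 0.327
grip_force: 30.0
```

Call:
{"fn": "jog_arm", "kwargs": {
  "increments": [
    [0, 0, -10, 0, 22],
    [0, 0, -25, 0, 22],
    [0, 0, -35, 0, 22],
    [0, 0, -30, 0, 22],
    [0, 0, 0, 0, 22],
    [0, 0, 0, 0, 22]
  ]
}}

```text
clock: 15.35
tcp_pos: [573.4, 261.6, 133.7]
ee_rot: [3.141, 0.002, 0.201]
contact_force: [-0.2, 0.0, -2.2]
width: 0.329
grip_force: 30.0
```

```bash
python3 to.py 567 -93 40
```

```text
[573.4 261.6 133.7] [3.141e+00 2.000e-03 2.010e-01] tool shift [-77.1 346.2  93.7] t 15.35
```

Call:
{"fn": "jog_arm", "kwargs": {
  "increments": [
    [-4, 15, 0, 0, 22],
    [-7, 30, 0, 0, 22],
    [-8, 36, 0, 0, 22],
    [-8, 36, 0, 0, 22],
    [-8, 36, 0, 0, 22],
    [-8, 36, 0, 0, 22],
    [-8, 36, 0, 0, 22],
    [-8, 36, 0, 0, 22],
    [-8, 36, 0, 0, 22],
    [-6, 25, 0, 0, 22],
    [-3, 16, 0, 0, 22],
    [-1, 8, 0, 0, 22],
    [0, 0, 15, 0, 22],
    [0, 0, 0, 0, 22],
    [0, 0, 0, 0, 22]
  ]
}}

```text
clock: 17.23
tcp_pos: [567.9, -91.6, 119.5]
ee_rot: [-3.141, 0.001, 0.202]
contact_force: [0.6, -0.1, -2.6]
width: 0.327
grip_force: 30.0
```

```bash
python3 to.py 567 -93 40
```

```text
[567.9 -91.6 119.5] [-3.141e+00  1.000e-03  2.020e-01] tool shift [-1.2  1.2 79.5] t 17.225
```

Call:
{"fn": "jog_arm", "kwargs": {
  "increments": [
    [-1, 1, 20, 0, 22],
    [0, 0, 20, 0, 22],
    [0, 0, 18, 0, 22],
    [0, 0, 12, 0, 22],
    [0, 0, 6, 0, 22],
    [0, 0, 2, 0, 22],
    [0, 0, 1, 0, 22],
    [0, 0, 0, 0, 22],
    [0, 0, 0, 0, 22]
  ]
}}

```text
clock: 18.35
tcp_pos: [567.4, -93.6, 41.3]
ee_rot: [3.141, -0.001, 0.201]
contact_force: [-0.5, -0.4, -2.0]
width: 0.325
grip_force: 30.0
```

Call:
{"fn": "jog_arm", "kwargs": {
  "increments": [
    [0, 0, 1, 0, 22],
    [0, 0, 0, 0, 22],
    [0, 0, 0, 0, 22]
  ]
}}

```text
clock: 18.73
tcp_pos: [567.2, -93.5, 39.9]
ee_rot: [3.142, 0.0, 0.201]
contact_force: [-1.1, 0.2, -1.6]
width: 0.324
grip_force: 30.0
```

Call:
{"fn": "jog_arm", "kwargs": {
  "increments": [
    [0, 0, 1, 0, 22],
    [0, 0, 0, 0, 22],
    [0, 0, 0, 0, 22]
  ]
}}

```text
clock: 19.1
tcp_pos: [567.2, -93.5, 38.9]
ee_rot: [3.142, 0.0, 0.201]
contact_force: [-0.2, 0.3, -2.0]
width: 0.324
grip_force: 30.0
```

Call:
{"fn": "jog_arm", "kwargs": {
  "increments": [
    [0, 0, 0.7, 0, 22],
    [0, 0, 0, 0, 22],
    [0, 0, 0, 0, 22]
  ]
}}

```text
clock: 19.48
tcp_pos: [567.2, -93.5, 38.8]
ee_rot: [3.141, -0.0, 0.201]
contact_force: [-2.2, 0.0, 5.8]
width: 0.328
grip_force: 30.0
```

Contact again. I release, rise and back off towards the robot's right for a clear view.

Call:
{"fn": "jog_arm", "kwargs": {
  "increments": [
    [0, 0, 0, 0, 40],
    [0, 0, 0, 0, 50],
    [0, 0, 0, 0, 60],
    [0, 0, 0, 0, 60],
    [0, 0, 0, 0, 60],
    [0, 0, -15, 0, 60],
    [0, 0, -30, 0, 70],
    [0, 0, -40, 0, 80],
    [0, 0, -40, 0, 80],
    [0, 30, -20, 0, 80],
    [0, 45, 0, 0, 80],
    [-10, 45, 0, 0, 80],
    [-15, 45, 0, 0, 80],
    [-20, 45, 0, 0, 80],
    [-20, 40, 0, 0, 80],
    [-20, 40, 0, 0, 80],
    [-10, 20, 0, 0, 80],
    [0, 0, 0, 0, 80],
    [0, 0, 0, 0, 80]
  ]
}}

```text
clock: 21.85
tcp_pos: [536.5, -414.8, 183.5]
ee_rot: [-3.141, -0.0, 0.202]
contact_force: [-0.3, -0.1, 0.4]
width: 0.874
grip_force: 0.0
```

```bash
python3 - <<'E'
from h import *
t=cam('top'); s=cam('scene')
a=t['image'][110:250,140:340]; b=s['image'][140:260,150:350]
cv2.imwrite('pics/p3.png',np.vstack([cv2.resize(a,(420,294),interpolation=3),cv2.resize(b,(420,252),interpolation=3)]))
from m import circ
for n,c in(('top',t),('scene',s)):
    P=cloud(c).reshape(-1,3)
    for nm,g,r,h in(('large',(630.7,-80),19,34+5),('small',(567,-93),15,32),('stored',(501,-104),19,39)):
        q=P[(np.hypot(*(P[:,:2]-g).T)<32)]; T=q[q[:,2]>24]; Q=T[T[:,2]<h]
        print(n,nm,circ(Q[:,:2],r) if len(Q)>4 else len(Q),q[:,2].max().round(1))
E
```

```text
top large (array([632.42255705, -81.85637981]), np.float64(0.8275205124055501)) 69.5
top small (array([568.97091804, -94.38658215]), np.float64(0.5157181903900675)) 57.0
top stored (array([ 502.64463834, -104.59512342]), np.float64(0.7819591708563743)) 68.6
scene large (array([628.67737602, -80.61122294]), np.float64(1.245014400238052)) 68.8
scene small (array([565.78696431, -93.56402913]), np.float64(1.4005801776262197)) 57.1
scene stored (array([ 499.72571037, -103.71002719]), np.float64(1.541397668640543)) 68.2
```

View pics/p3.png

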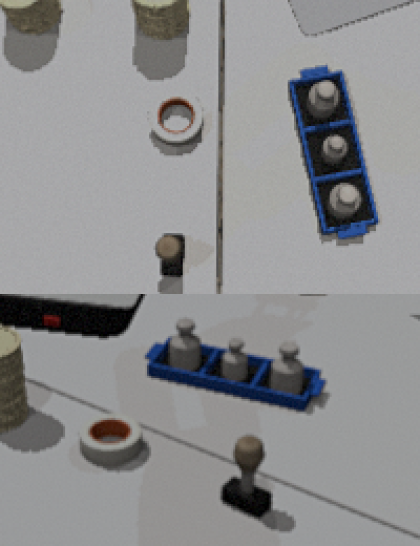

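All three weights stand upright, one per cell (top crop: large (325,97), small (335,148), stored (345,200)). The stamp and tape are where they started.

```bash
python3 -c "
from rig import bot
print(bot.job_done())"
```

```text
the job is handed in; nothing more can be done
None
```

The job is handed in: the large weight stands upright in the far end cell and the small one in the middle cell, and the stored weight, date stamp and tape roll look unmoved in the final camera check (about 22 s of the 64 s used; the judge's verdict was not shown).

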